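# Stack the deep-well plate on its match

### The job

Take the white well plate off the sloping stand and stack it on the other plate that has two cut corners, cut corners over cut corners, so that its skirt drops fully over the plate below and it lies level. Lower it gently while you hold it, do not drop it, then let go, and leave everything else where it stands.

Things in the scene. Friction and masses are not known exactly. Their poses are not given: they have to be found in the camera images.
- loose_plate: White narrow well plate on the sloping stand: 118x64 mm over its skirt (z 0-12), 40 high, ~0.16 kg. Origin: centre of underside; x along its length, z out of the wells. Grip across the 55 mm width of the well block (109x55, z 12-40, top 4 mm tapered). Both +x corners (high end of the slope) are cut at 45 deg, 20.6 mm off the skirt. Skirt hollow below: 113x59 inside, 9 deep, 2 mm play on a like block.
- cut_plate: Same white plate with both +x corners cut, loose, level on the worktop; same origin and axes: the one to stack on. Seated, the upper plate's underside is 31 mm above this one's underside, centred, x axes pointing the same way; end for end it would perch on the corners. The skirt begins to pass the rim 9 mm above the seat. A laden shelf overhangs behind: lift low.
- square_plate: A plate of the same make, size, origin and axes, loose on the worktop, but with all four corners square: the cut-cornered plate cannot seat on it. It may stand on either side of the cut-cornered one. Not to be moved.
- stand: Fixed stand of grey folded sheet, 130x84 mm, 85 mm high at the back. Origin: centre of underside; x to its high end. Its deck rises 0.55 rad (31.5 deg) towards +x, 46 mm above the worktop at its middle; lip 9 mm high at the low end, edges 5 mm high along both sides, all square to the deck. The plate lies on the deck against the lip; lift it square off the slope or straight up.
- timer: White lab timer, 62 x 65 x 18 mm, lying flat; origin under its centre. Not to be moved.
- marker: Marker pen, 135 mm long, 17 mm thick, lying; origin under its middle. Not to be moved.
- amber_jar: Small amber jar with black cap, 52 mm across, 89 mm high; origin under its centre. Not to be moved.
- beaker: Small glass beaker, 56 mm across, 69 mm high; origin under its centre. Not to be moved.
- petri_dishes: Stack of petri dishes, 95 mm across, 57 mm high; origin under its centre. Not to be moved.
- weigh_boat: Square white weighing boat, 70 x 70 x 18 mm; origin under its centre. Not to be moved.

How it is judged:
By the outcome, as a careful person would: the job done as asked, in the order asked, and still so for the second after the job is handed in, with the robot touching nothing.
It also fails if it takes over 38 s, if anything falls off the work surface, if the arm or the gripper's body presses on something with over 40 N, if the wrist force passes 120 N, or if a joint passes its speed limit or range.

### The arm

A 6-joint arm with a two-finger parallel gripper is mounted at the origin on a cart in front of the work surface, level with it; the furniture and walls round the work are solid. World frame = base frame: x ahead of the robot, y to its left, z up, the work surface at z = 0. Lengths are in m, angles in rad, forces in N, time in s.
With the tool pointing down it reaches from about 0.25 to 0.725 m from the base axis. Payload 4 kg.
Tool frame: the origin (TCP) lies on the centre line of the jaws, within the pads' length; the fingertips stand 17 mm ahead of it and the grasp point (between the pads) lies 2 mm behind it; z points along the fingers, y is the line along which they close (so a half turn about z gives the same grasp; the last joint's range is limited). The gripper opens to 85 mm and grips with 20 to 120 N. Pads are 22 mm wide; open, the fingers measure 114 mm over their backs; the gripper's body (76 mm by 85 mm) begins 54 mm behind the grasp point. The pads swing forward as they close: fully open they stand 13 mm farther back than shut.
Start: joints at [1.287, 0.241, 0.005, 1.335, 0, 1.571], TCP at [0.14, 0.48, 0.248] pointing down, gripper open.
Joint ranges: [-2.72, 2.72], [-1.05, 1.87], [-1.09, 1.28], [-1.99, 2.15], [-1.42, 1.44], [-3.14, 3.14]. Speed limits (rad/s): [2.79, 2.79, 3.14, 3.14, 3.14, 3.14].

### API

Orientations are given as a unit quaternion [x, y, z, w].
In Python, from workcell import get_obs, imaging, order gives the robot as it stands.
- The arm moves only by the tool apply_moves, never from a script. Its argument "targets" is a list that holds one entry, the list of rows, each a list of 5 numbers: the shift along the world's x, y, z in units of 40 mm (1.0 is 40 mm), then the turn about the world's z in degrees, then the gripper command: -1 is shut, 1 is fully open, values between are in proportion. In form: [[[dx, dy, dz, turn, fingers], ...]]. A call has 1 to 8 rows; each row shifts and turns the commanded pose from where the row before left it; what a row does not reach is not made up. A row lasts 1/12 s, in which the tool goes at most 41.7 mm and 7.16 degrees, less where a joint would pass 70% of its speed; a pose out of reach is approached as far as the arm can. A call is refused whole if a number of a shift passes 1 or a number of a turn 7.16, either way. A call with a gripper value outside its range is refused whole. The fingers move at their own pace and stop on an object; the grip force is fixed at half the most. Time passes only in rows, so rows that do not move let the fingers close. It gives the time, the measured TCP pose, the force, the opening and the grip force at its end, in the units of the state.
- get_obs(): the state, without advancing time (a new reading comes with each control period).
- imaging.camera(name): name is "scene" or "top" or "wrist"; returns (picture, depth): 420x560x3 uint8, blue, green, red; 420x560 float32, m along the optical axis (not along the pixel's ray), 0 where there is no reading.
- imaging.get_calibration(name): a dict with "camera_matrix" (3x3 intrinsics, pixels), "eye" and "rotation" of the camera in the world; the wrist camera has in their place "hand_eye" (4x4, takes a point from camera to tool coordinates, whose origin is the TCP and whose axes are the flange's). Camera axes: x right, y down, z forward; pixel columns grow to the right and rows downward; lengths in m; the calibration is good to about 2 mm. The wrist camera is an equidistant fisheye: a pixel r from the principal point sees the ray r / f radians off the axis. A picture is of the moment at which its call begins: read the wrist's pose just before it. get_calibration takes no time and is no camera call.
- order.job_done(): hands the job in; it is judged then, once.
The state is a dict: "clock": time; "joint_pos": joint angles; "joint_vel": joint speeds; "tau": joint torques, N m; "eef_pos": TCP position; "tool_rot": TCP orientation; "ft_force": force on the tool from outside, world axes, zero at the start; "ft_torque": the same for the moment, N m; "grip_width": finger opening in m; "grasp_force": force on a finger pad.
Only numpy, scipy, OpenCV 4.12 (cv2) and the standard library are available. Lean on these libraries where they do the work, as an engineer would, in place of code of your own. Each camera call takes 0.05 s, during which the arm holds its last target. There are 200 camera calls.

## Working session

There is one attempt and no reset: what is moved stays moved. The work goes in short steps, Python scripts to look and compute and a tool call to move; the robot and the scene stay as the last step left them, time stands still between calls to the robot, and variables do not carry over. Pictures are saved under pics/ and viewed, at most 10 in all, crops included, and the job is handed in when it is done.

Besides the shell and the picture viewer there is one more tool, called after "Call:" in YAML: its name, and indented under it one key for each argument. apply_moves: Moves the arm, as the interface text tells. Its arguments: {"type":"object","properties":{"targets":{"type":"array","items":{"type":"array","items":{"type":"array","items":{"type":"number"}}}}},"required":["targets"]}

```bash
mkdir -p pics; cat > h.py <<'E'
import numpy as np, cv2
from workcell import get_obs, imaging, order
def snap(n,f):
    p,d=imaging.camera(n); cv2.imwrite('pics/%s.png'%f,p); np.save('pics/%s.npy'%f,d); return p,d
def cloud(n,d):
    c=imaging.get_calibration(n);K=np.array(c['camera_matrix']);R=np.array(c['rotation']);e=np.array(c['eye'])
    v,u=np.mgrid[:d.shape[0],:d.shape[1]]
    P=np.stack([(u-K[0,2])/K[0,0]*d,(v-K[1,2])/K[1,1]*d,d],-1)
    return P@R.T+e
E
python3 - <<'E'
from h import *
for n in('scene','top'):
    p,d=snap(n,n); c=imaging.get_calibration(n); print(n,c['eye'],np.round(c['rotation'],3).tolist(),c['camera_matrix'])
print(imaging.get_calibration('wrist')); print(get_obs())
E
```

```text
scene [-0.11995084 -0.86457361  0.70750187] [0.816, -0.282, 0.177, -0.472] [[388.14881932   0.         285.71390114]
 [  0.         388.14881932 206.44546978]
 [  0.           0.           1.        ]]
top [ 0.09179515 -0.13253205  1.38373285] [0.792, -0.579, 0.115, -0.155] [[454.94753338   0.         283.63073673]
 [  0.         454.94753338 213.41787291]
 [  0.           0.           1.        ]]
{'camera_matrix': array([[325.1922621 ,   0.        , 279.74139454],
       [  0.        , 325.1922621 , 215.93154003],
       [  0.        ,   0.        ,   1.        ]]), 'hand_eye': array([[ 4.17062832e-04, -9.56279027e-01, -2.92455548e-01,
         7.37212417e-02],
       [ 9.99999902e-01,  3.54665192e-04,  2.66378621e-04,
         7.95517092e-04],
       [-1.51008485e-04, -2.92455631e-01,  9.56279081e-01,
        -1.24743028e-01],
       [ 0.00000000e+00,  0.00000000e+00,  0.00000000e+00,
         1.00000000e+00]])}
{'clock': 0.1, 'joint_pos': array([ 1.28697858e+00,  2.41359059e-01,  3.87148663e-03,  1.33519342e+00,
       -2.53125164e-05,  1.57077525e+00]), 'joint_vel': array([-6.25473134e-04, -1.53657323e-03,  3.02778976e-03, -1.96220517e-06,
       -3.54252308e-04, -3.56604959e-05]), 'tau': array([-1.08961227e-03, -3.73137438e+01,  2.53010541e+01,  1.08830901e-02,
       -1.24229723e-04, -1.47932252e-05]), 'eef_pos': array([0.13987126, 0.47949055, 0.24749603]), 'tool_rot': array([ 1.41422549e-01,  9.89948875e-01, -9.34648086e-04, -1.20757688e-04]), 'ft_force': array([ 0.01006455, -0.54092083,  0.50070737]), 'ft_torque': array([ 0.02447248, -0.03565526, -0.05441572]), 'grasp_force': 0.0, 'grip_width': 0.08520028571359525}
```

View pics/scene.png

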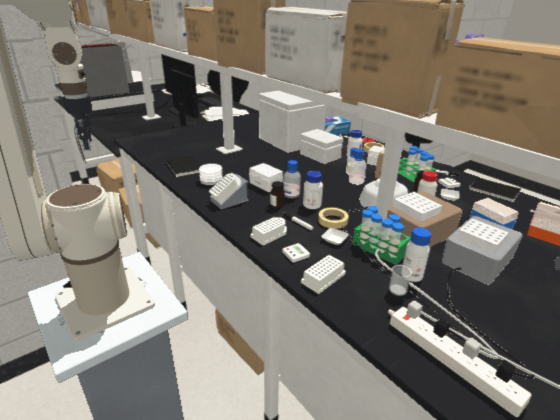

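View pics/top.png

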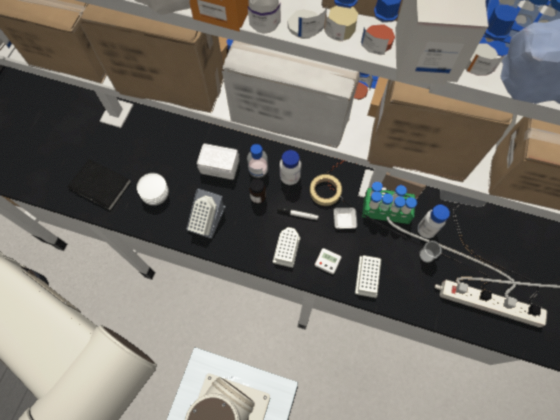

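The scene picture shows the stand with its plate at (230,190), one plate at (269,231) and one at (323,273). In the top picture they are at (205,213), (287,247) and (369,276). I'll enlarge these and measure from depth.

```bash
cat >> h.py <<'E'
from scipy.spatial.transform import Rotation as Ro
def cloud(n,d):
    c=imaging.get_calibration(n);K=np.array(c['camera_matrix']);q=np.array(c['rotation']);e=np.array(c['eye'])
    R=Ro.from_quat(q).as_matrix() if q.size==4 else q
    v,u=np.mgrid[:d.shape[0],:d.shape[1]]
    return np.stack([(u-K[0,2])/K[0,0]*d,(v-K[1,2])/K[1,1]*d,d],-1)@R.T+e
E
python3 - <<'E'
from h import *
t=cv2.imread('pics/top.png');s=cv2.imread('pics/scene.png')
f=lambda i,u,v,w,k:cv2.resize(i[v-w:v+w,u-w:u+w],(260,260),interpolation=cv2.INTER_CUBIC)
cv2.imwrite('pics/m.png',np.vstack([np.hstack([f(t,205,213,32,0),f(t,287,247,28,0),f(t,369,276,28,0)]),np.hstack([f(s,230,190,26,0),f(s,269,231,26,0),f(s,323,273,26,0)])]))
P=cloud('top',np.load('pics/top.npy'))
print('table z',P[225,240],P[300,330],P[265,310])
for nm,(u,v) in dict(stand=(205,213),A=(287,247),B=(369,276)).items():
    w=34;Q=P[v-w:v+w,u-w:u+w].reshape(-1,3)
    for lo,hi in((.006,.2),(.033,.046)):
        M=Q[(Q[:,2]>lo)&(Q[:,2]<hi)&(np.linalg.norm(Q[:,:2]-P[v,u,:2],axis=1)<.085)]
        r=cv2.minAreaRect(M[:,:2].astype(np.float32)*1000); print(nm,lo,P[v,u].round(3),len(M),np.round(r[0]),np.round(r[1]),round(r[2],1),M[:,2].max().round(3))
for nm,uv in dict(timer=(328,260),marker=(304,215),amber=(257,195),boat=(345,218),petri=(152,189),box=(218,162),beaker=(430,250)).items(): print(nm,P[uv[1],uv[0]].round(3))
E
```

```text
table z [ 0.55176877  0.16116763 -0.00431523] [ 0.4740975  -0.19558901 -0.31236689] [ 0.4900284  -0.09473032  0.00281687]
stand 0.006 [0.525 0.258 0.088] 1243 [525. 258.] [159. 146.] 87.7 0.108
stand 0.033 [0.525 0.258 0.088] 70 [523. 256.] [ 83. 114.] 34.4 0.046
A 0.006 [ 0.513 -0.012  0.041] 765 [507. -13.] [158. 155.] 78.5 0.049
A 0.033 [ 0.513 -0.012  0.041] 534 [523.  -8.] [111.  55.] 4.5 0.046
B 0.006 [ 0.501 -0.275  0.041] 865 [ 498. -273.] [161. 144.] 28.9 0.051
B 0.033 [ 0.501 -0.275  0.041] 632 [ 507. -274.] [109.  55.] 7.3 0.046
timer [ 0.517 -0.144  0.022]
marker [ 0.643 -0.029  0.01 ]
amber [0.644 0.131 0.059]
boat [ 0.677 -0.159  0.003]
petri [0.562 0.46  0.057]
box [0.713 0.289 0.07 ]
beaker [ 0.652 -0.443  0.006]
```

View pics/m.png

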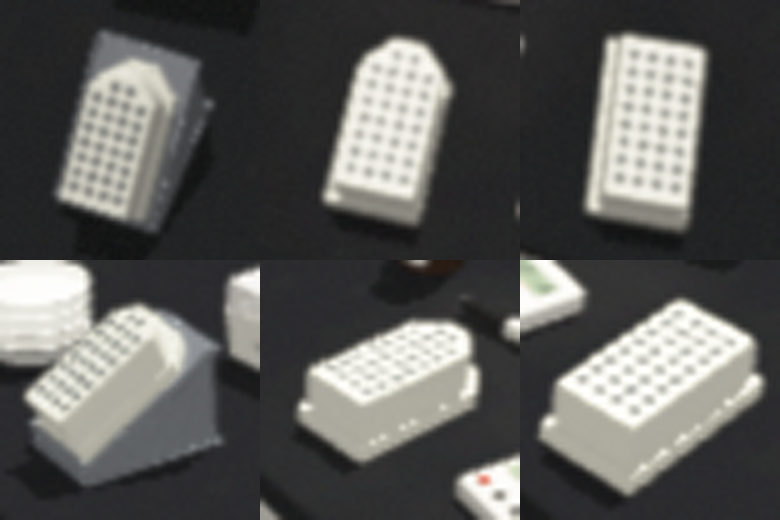

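The centre plate A (montage middle) has its two far corners cut and points towards +x. The right plate B is square. The loose plate's cut corners are at the high, far end. I'll move above the stand for a close look.

Call:
apply_moves:
  targets:
    - [[0.75,-0.46,0,1.5,1],[0.75,-0.46,0,1.5,1],[0.75,-0.46,0,1.5,1],[0.75,-0.46,0,1.5,1],[0.75,-0.46,0,1.5,1],[0.75,-0.46,0,1.5,1],[0.75,-0.46,0,1.5,1],[0.75,-0.46,0,1.5,1]]

```text
clock: 0.77
eef_pos: [0.381, 0.3314, 0.2479]
tool_rot: [0.037, 0.999, -0.0, -0.0]
ft_force: [-0.3, 1.1, -0.6]
grip_width: 0.0851
grasp_force: 0.0
```

Call:
apply_moves:
  targets:
    - [[0.75,-0.46,0,1.5,1],[0.75,-0.46,0,1.5,1],[0.75,-0.46,0,1.5,1],[0.75,-0.46,0,1.5,1],[0,0,0,0,1],[0,0,0,0,1],[0,0,0,0,1]]

```text
clock: 1.35
eef_pos: [0.4995, 0.259, 0.2476]
tool_rot: [-0.015, 1.0, -0.0, -0.001]
ft_force: [0.1, 0.2, -0.3]
grip_width: 0.0855
grasp_force: 0.0
```

```bash
cat >> h.py <<'E'
def wcloud(o,d):
    c=imaging.get_calibration('wrist');K=c['camera_matrix'];H=c['hand_eye']
    v,u=np.mgrid[:d.shape[0],:d.shape[1]]
    x=(u-K[0,2])/K[0,0];y=(v-K[1,2])/K[1,1];r=np.hypot(x,y)+1e-9;k=np.tan(np.minimum(r,1.5))/r
    P=np.stack([x*k*d,y*k*d,d],-1)@H[:3,:3].T+H[:3,3]
    return P@Ro.from_quat(o['tool_rot']).as_matrix().T+o['eef_pos']
def yaw(o):
    y=Ro.from_quat(o['tool_rot']).as_matrix()[:,1]; return np.degrees(np.arctan2(-y[0],y[1]))
E
python3 - <<'E'
from h import *
o=get_obs();print(o['clock'],o['eef_pos'],yaw(o),o['ft_force'])
p,d=snap('wrist','w1');P=wcloud(o,d);np.save('pics/w1P.npy',P)
c=imaging.get_calibration('wrist');K=c['camera_matrix']
for v in range(20,420,60): print([tuple(P[v,u].round(3)) if d[v,u]>0 else 0 for u in range(40,560,80)])
E
```

```text
1.35 [0.49949116 0.25898826 0.24757663] 1.6969110585823073 [ 0.0607263   0.2208739  -0.25168882]
[(np.float64(-0.112), np.float64(-0.87), np.float64(-0.868)), (np.float64(-0.015), np.float64(-0.409), np.float64(-0.864)), (np.float64(0.112), np.float64(0.007), np.float64(-0.602)), (np.float64(0.034), np.float64(0.246), np.float64(-0.862)), (np.float64(0.009), np.float64(0.552), np.float64(-0.863)), (np.float64(0.019), np.float64(0.8), np.float64(-0.676)), (np.float64(0.111), np.float64(0.828), np.float64(-0.274))]
[(np.float64(0.189), np.float64(-0.841), np.float64(-0.866)), (np.float64(0.248), np.float64(-0.394), np.float64(-0.865)), (np.float64(0.272), np.float64(-0.05), np.float64(-0.864)), (np.float64(0.273), np.float64(0.253), np.float64(-0.868)), (np.float64(0.253), np.float64(0.557), np.float64(-0.867)), (np.float64(0.209), np.float64(0.897), np.float64(-0.863)), (np.float64(0.123), np.float64(1.343), np.float64(-0.867))]
[(np.float64(0.439), np.float64(-0.076), np.float64(-0.001)), (np.float64(0.447), np.float64(0.061), np.float64(-0.0)), (np.float64(0.45), np.float64(0.165), 
[... 1155 characters left out ...]
at64(0.491), np.float64(0.204), np.float64(0.288)), (np.float64(0.664), np.float64(0.165), np.float64(0.044)), (np.float64(0.69), np.float64(0.266), np.float64(-0.001)), (np.float64(0.69), np.float64(0.379), np.float64(-0.0)), (np.float64(0.487), np.float64(0.314), np.float64(0.289)), (np.float64(0.719), np.float64(0.691), np.float64(0.0))]
[(np.float64(0.491), np.float64(0.193), np.float64(0.324)), 0, (np.float64(0.485), np.float64(0.24), np.float64(0.317)), (np.float64(0.489), np.float64(0.259), np.float64(0.311)), (np.float64(0.482), np.float64(0.278), np.float64(0.319)), (np.float64(0.835), np.float64(0.554), np.float64(-0.001)), (np.float64(0.485), np.float64(0.324), np.float64(0.325))]
```

View pics/w1.png

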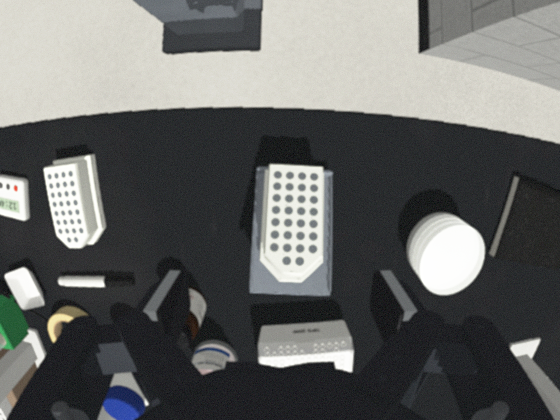

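The wrist view shows the plate on the stand at about (295,225), its cut end pointing down the image towards +x. The cut plate is at (72,200) and the petri dishes at (447,252). The depth cloud agrees with the worktop height, so I'll fit both plates from it.

```bash
cat >> h.py <<'E'
def topfit(P,c,zlo,zhi,rad=.075,tilt=0.,yaw0=0.):
    # points of well-block top: rotate to plate frame about c, keep those near top plane, fit rectangle
    R=(Ro.from_euler('z',yaw0,degrees=True)*Ro.from_euler('y',-tilt)).as_matrix()
    Q=(P.reshape(-1,3)-c)@R
    M=Q[(np.hypot(Q[:,0],Q[:,1])<rad)&(Q[:,2]>zlo)&(Q[:,2]<zhi)]
    r=cv2.minAreaRect((M[:,:2]*1e3).astype(np.float32)); return R,M,r
E
python3 - <<'E'
from h import *
P=np.load('pics/w1P.npy')
S=P[165:270,265:325].reshape(-1,3);S=S[(S[:,2]>.03)]
m=np.median(S,0)
for i in range(4):
    A=np.c_[S[:,:2]-m[:2],np.ones(len(S))];k=np.linalg.lstsq(A,S[:,2],rcond=None)[0];S=S[abs(A@k-S[:,2])<.004] if i<3 else S
t=np.arctan(np.hypot(k[0],k[1]));yw=np.degrees(np.arctan2(k[1],k[0]));print('slope',t,'dir yaw',yw,'n',len(S))
c=np.array([m[0],m[1],k[2]])
R,M,r=topfit(P,c,-.006,.006,.075,t,yw);print('loose top rect',r,'centre',c+R@np.r_[np.array(r[0])/1e3,0])
print('z',np.median(M[:,2]))
for cc in([.52,-.01,0],):
    R,M,r=topfit(P,np.array(cc),.036,.046);print('A',r,np.array(r[0])/1e3+cc[:2],np.median(M[:,2]),len(M))
E
```

```text
slope 0.5197791175424701 dir yaw -4.392555233990368 n 1754
loose top rect ((-1.038665771484375, -0.10819435119628906), (108.38267517089844, 55.45283126831055), 2.6869263648986816) centre [0.51671196 0.27373738 0.07796526]
z 5.6513427771043725e-05
A ((3.9515609741210938, 3.0894393920898438), (107.43441009521484, 55.5600700378418), 4.089493274688721) [ 0.52395156 -0.00691056] 0.03915297291577474 2571
```

Call:
apply_moves:
  targets:
    - [[0.26,0.18,-0.6,-1.7,1],[0.25,0.18,-0.6,-1.7,1],[0,0,-0.6,0,1],[0,0,-0.6,0,1],[0,0,-0.6,0,1],[0,0,-0.6,0,1],[0,0,-0.4,0,1],[0,0,0,0,1]]

```text
clock: 2.07
eef_pos: [0.5163, 0.2734, 0.0844]
tool_rot: [0.013, 1.0, -0.002, -0.004]
ft_force: [-0.6, -0.5, -0.9]
grip_width: 0.0853
grasp_force: 0.0
```

```bash
python3 - <<'E'
from h import *
o=get_obs();print(o['clock'],o['eef_pos'],yaw(o),o['ft_force'])
p,d=snap('wrist','w2')
E
```

```text
2.0667 [0.51628705 0.27337266 0.08441607] -1.5168306123333448 [-0.58851214 -0.54644672 -0.94053252]
```

View pics/w2.png

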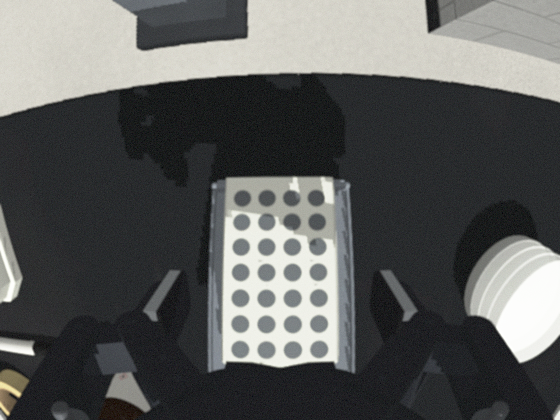

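The plate is centred between the open fingers (plate edges at columns 222 to 337, fingers at 165 and 395). I'll go down and close.

Call:
apply_moves:
  targets:
    - [[0.08,0,-0.1,0,1],[0,0,-0.1,0,1],[0,0,-0.1,0,1],[0,0,0,0,1],[0,0,0,0,1]]

```text
clock: 2.53
eef_pos: [0.5237, 0.2736, 0.0767]
tool_rot: [0.015, 1.0, 0.0, 0.0]
ft_force: [0.6, -0.1, -0.3]
grip_width: 0.0853
grasp_force: 0.0
```

Call:
apply_moves:
  targets:
    - [[-0.08,0,-0.1,0,1],[0,0,0,0,0.5],[0,0,0,0,0.3],[0,0,0,0,0],[0,0,0,0,-1],[0,0,0,0,-1],[0,0,0,0,-1],[0,0,0,0,-1]]

```text
clock: 3.2
eef_pos: [0.5206, 0.2737, 0.0729]
tool_rot: [0.015, 1.0, 0.0, 0.0]
ft_force: [-0.4, -0.7, 5.3]
grip_width: 0.0541
grasp_force: 63.6
```

Call:
apply_moves:
  targets:
    - [[0,0,0,0,-1],[0,0,0,0,-1],[0,0,0,0,-1],[0,0,0,0,-1]]

```text
clock: 3.53
eef_pos: [0.5206, 0.2737, 0.0729]
tool_rot: [0.015, 1.0, 0.0, 0.0]
ft_force: [-0.9, 0.1, 4.9]
grip_width: 0.0541
grasp_force: 63.6
```

Call:
apply_moves:
  targets:
    - [[0,0,0.1,0,-1],[0,0,0.2,0,-1],[0,0,0.3,0,-1],[0,0,0.5,0,-1],[0,0,0.5,0,-1],[0,0,0.5,0,-1],[0,0,0.4,0,-1],[0,0,0,0,-1]]

```text
clock: 4.2
eef_pos: [0.5224, 0.2746, 0.1764]
tool_rot: [0.015, 1.0, 0.002, 0.003]
ft_force: [1.0, 0.6, -0.2]
grip_width: 0.0538
grasp_force: 63.2
```

Call:
apply_moves:
  targets:
    - [[-0.2,-0.3,0,0,-1],[-0.2,-0.6,0,0,-1],[-0.2,-0.7,0,0,-1],[-0.2,-0.7,0,0,-1],[-0.2,-0.7,0,0,-1],[0,-0.5,0,0,-1],[0,-0.2,0,0,-1],[0,0,0,0,-1]]

```text
clock: 4.87
eef_pos: [0.4799, 0.124, 0.1716]
tool_rot: [0.016, 1.0, -0.0, -0.001]
ft_force: [-0.4, 1.3, -1.7]
grip_width: 0.0541
grasp_force: 63.3
```

```bash
python3 - <<'E'
from h import *
o=get_obs();print(o['clock'],o['eef_pos'],yaw(o),o['ft_force'],o['grip_width'],o['grasp_force'])
p,d=snap('wrist','w3');q,e=snap('scene','s3')
cv2.imwrite('pics/m3.png',np.hstack([cv2.resize(p,(400,300)),cv2.resize(q[140:290,190:390],(400,300))]))
P=wcloud(o,d);S=P[150:330,225:335].reshape(-1,3);S=S[(S[:,2]>.1)&(S[:,2]<.22)]
m=np.median(S,0)
for i in range(4):
    A=np.c_[S[:,:2]-m[:2],np.ones(len(S))];k=np.linalg.lstsq(A,S[:,2],rcond=None)[0];S=S[abs(A@k-S[:,2])<.004]
print(np.arctan(np.hypot(k[0],k[1])),k,m,len(S),S.min(0),S.max(0))
E
```

```text
4.8667 [0.47991573 0.12395375 0.17161537] -1.8252418216816313 [-0.38428811  1.28182272 -1.66514725] 0.05408517378061801 63.348978124558926
0.5491074734717988 [ 0.61168852 -0.01522067  0.1679172 ] [0.46137458 0.12506867 0.16802988] 17197 [0.42985912 0.10069927 0.14730396] [0.49145807 0.15141433 0.18721452]
```

View pics/m3.png

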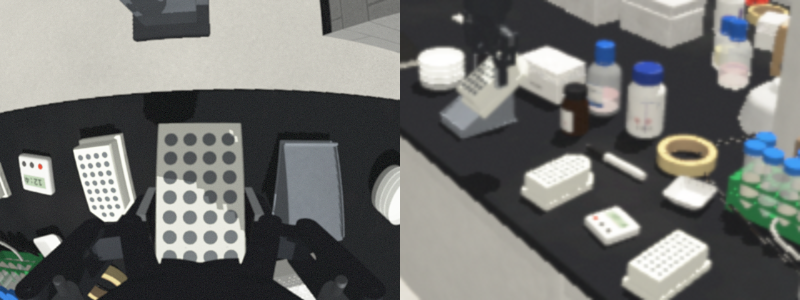

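The plate is held with the 31° tilt unchanged, over free worktop between the stand and the cut plate. I'll lower its low end onto the worktop and roll it level (forward and down).

Call:
apply_moves:
  targets:
    - [[0,0,-0.4,0,-1],[0,0,-0.6,0,-1],[0,0,-0.6,0,-1],[0,0,-0.5,0,-1],[0,0,-0.3,0,-1],[0,0,-0.2,0,-1],[0,0,0,0,-1],[0,0,0,0,-1]]

```text
clock: 5.63
eef_pos: [0.4805, 0.1264, 0.0682]
tool_rot: [0.014, 1.0, 0.0, -0.0]
ft_force: [0.1, -0.4, -1.2]
grip_width: 0.0536
grasp_force: 63.4
```

Call:
apply_moves:
  targets:
    - [[0.15,0,-0.08,0,-1],[0.2,0,-0.08,0,-1],[0.2,0,-0.08,0,-1],[0.2,0,-0.1,0,-1]]

```text
clock: 5.97
eef_pos: [0.5118, 0.1258, 0.0557]
tool_rot: [0.015, 1.0, 0.0, 0.001]
ft_force: [-2.7, -0.5, 8.8]
grip_width: 0.0536
grasp_force: 64.5
```

Call:
apply_moves:
  targets:
    - [[0.15,0,-0.1,0,-1],[0.15,0,-0.1,0,-1],[0.12,0,-0.1,0,-1],[0.1,0,-0.1,0,-1],[0.05,0,-0.05,0,-1],[0,0,0,0,-1]]

```text
clock: 6.47
eef_pos: [0.5346, 0.1256, 0.0371]
tool_rot: [0.015, 1.0, 0.0, 0.0]
ft_force: [-2.2, -0.6, 5.2]
grip_width: 0.0538
grasp_force: 65.6
```

Call:
apply_moves:
  targets:
    - [[0,0,-0.05,0,-1],[0,0,-0.03,0,-1],[0,0,-0.02,0,-1],[0,0,0,0,-1],[0,0,0,0,-1]]

```text
clock: 6.88
eef_pos: [0.5362, 0.1256, 0.0347]
tool_rot: [0.015, 1.0, 0.0, 0.003]
ft_force: [1.2, -0.7, 7.6]
grip_width: 0.0537
grasp_force: 66.2
```

```bash
cat > plane.py <<'E'
from h import *
def plane(P,o,dz=.03):
    S=P[150:330,225:335].reshape(-1,3);S=S[abs(S[:,2]-o['eef_pos'][2]-.005)<dz]
    m=np.median(S,0)
    for i in range(4):
        A=np.c_[S[:,:2]-m[:2],np.ones(len(S))];k=np.linalg.lstsq(A,S[:,2],rcond=None)[0];S=S[abs(A@k-S[:,2])<.003]
    return np.degrees(np.arctan(k[:2])),m,k[2],len(S)
E
python3 - <<'E'
from plane import *
o=get_obs();print(o['clock'],o['eef_pos'],yaw(o),o['ft_force'])
p,d=snap('wrist','w4');print(plane(wcloud(o,d),o,.012))
E
```

```text
6.8833 [0.53622841 0.1256084  0.03470275] -1.7015778524039404 [ 1.20650604 -0.70911302  7.62407558]
(array([ 4.40704478, -0.14497028]), array([0.50970621, 0.12687181, 0.0418313 ]), np.float64(0.04178509159697828), 18702)
```

Call:
apply_moves:
  targets:
    - [[0,0,-0.05,0,-1],[0,0,-0.04,0,-1],[0,0,0,0,-1],[0,0,0,0,-1]]

```text
clock: 7.27
eef_pos: [0.5378, 0.1257, 0.0317]
tool_rot: [0.015, 1.0, 0.0, 0.004]
ft_force: [3.5, -1.2, 7.9]
grip_width: 0.054
grasp_force: 66.5
```

```bash
python3 - <<'E'
from plane import *
o=get_obs();print(o['clock'],o['eef_pos'],yaw(o),o['ft_force'])
p,d=snap('wrist','w5');print(plane(wcloud(o,d),o,.015))
E
```

```text
7.2667 [0.5378415  0.12567723 0.03168436] -1.7083218298746081 [ 3.46054307 -1.23549966  7.88247731]
(array([ 1.78702521, -0.03774201]), array([0.51040206, 0.12698403, 0.04021769]), np.float64(0.04014710506784102), 18600)
```

Call:
apply_moves:
  targets:
    - [[0,0,0,0,0],[0,0,0,0,0.5],[0,0,0,0,1],[0,0,0,0,1],[0,0,0,0,1],[0,0,0.4,0,1],[0,0,0.8,0,1],[0,0,0.9,0,1]]

```text
clock: 7.98
eef_pos: [0.5309, 0.1251, 0.1114]
tool_rot: [0.014, 1.0, -0.001, -0.003]
ft_force: [0.3, 1.2, -0.0]
grip_width: 0.0854
grasp_force: 0.0
```

Call:
apply_moves:
  targets:
    - [[0,-0.4,0.8,0,1],[0,-0.6,0.8,0,1],[0,-0.6,0.6,0,1],[0,0,0,0,1],[0,0,0,0,1],[0,0,0,0,1]]

```text
clock: 8.48
eef_pos: [0.5326, 0.0617, 0.2002]
tool_rot: [0.015, 1.0, 0.0, -0.001]
ft_force: [-1.1, 0.1, -0.8]
grip_width: 0.0855
grasp_force: 0.0
```

```bash
python3 - <<'E'
from h import *
o=get_obs();print(o['clock'],o['eef_pos'],yaw(o),o['ft_force'],o['joint_vel'].round(3))
p,d=snap('wrist','w6');P=wcloud(o,d)
for n,c in dict(loose=[.53,.126,0],A=[.524,-.007,0]).items():
    R,M,r=topfit(P,np.array(c),.034,.046);print(n,np.round(r[0],1),np.round(r[1],1),round(r[2],2),'centre',np.round(np.array(r[0])/1e3+c[:2],4),np.median(M[:,2]),len(M))
    # robust: side edges via percentile across width in slices
    a=np.radians(r[2] if r[2]<45 else r[2]-90);
    x=M[:,0]*np.cos(a)+M[:,1]*np.sin(a);y=-M[:,0]*np.sin(a)+M[:,1]*np.cos(a)
    b=np.array([(t,np.percentile(y[(abs(x-x.mean()-t)<.005)],1),np.percentile(y[(abs(x-x.mean()-t)<.005)],99)) for t in np.arange(-.045,.03,.01)])
    print(' edge dyaw deg',np.degrees(np.polyfit(b[:,0],b[:,1],1)[0]),np.degrees(np.polyfit(b[:,0],b[:,2],1)[0]),'base yaw',np.degrees(a))
    S=M;A=np.c_[S[:,:2],np.ones(len(S))];print(' tilt',np.degrees(np.linalg.lstsq(A,S[:,2],rcond=None)[0][:2]))
E
```

```text
8.4833 [0.53264717 0.06168041 0.20019062] -1.678445799660257 [-1.09548578  0.06355095 -0.83633834] [ 0.017  0.02  -0.02   0.    -0.002 -0.001]
loose [3.4 0.5] [ 55.6 108.1] 88.33 centre [0.5334 0.1265] 0.039218024770245816 6100
 edge dyaw deg -0.001209493781488764 -0.1628563730785231 base yaw -1.6697616577148438
 tilt [0.10125678 0.45112698]
A [ 0.  -0.4] [108.8  55.7] 3.74 centre [ 0.524  -0.0074] 0.03919522809763251 6121
 edge dyaw deg 0.6795102645573935 0.9985624714947049 base yaw 3.7367961406707764
 tilt [ 0.14182269 -0.46012871]
```

View pics/w6.png

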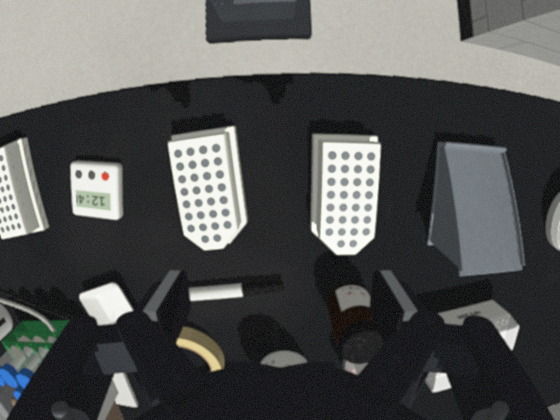

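The plate now lies level on the worktop at about (345,195), cut end towards +x. The target is at (205,190) and the stand is empty. I'll grip the plate again at its centre.

Call:
apply_moves:
  targets:
    - [[0.02,0.6,-0.4,0,1],[0,0.6,-0.7,0,1],[0,0.4,-0.8,0,1],[0,0,-0.7,0,1],[0,0,-0.6,0,1],[0,0,-0.4,0,1],[0,0,-0.3,0,1],[0,0,-0.2,0,1]]

```text
clock: 9.2
eef_pos: [0.531, 0.1261, 0.0333]
tool_rot: [0.014, 1.0, -0.001, -0.003]
ft_force: [-0.5, 0.2, -0.6]
grip_width: 0.0853
grasp_force: 0.0
```

Call:
apply_moves:
  targets:
    - [[0,0,-0.1,0,1],[0,0,0,0,1],[0,0,0,0,0.5],[0,0,0,0,0],[0,0,0,0,-1],[0,0,0,0,-1],[0,0,0,0,-1],[0,0,0,0,-1]]

```text
clock: 9.87
eef_pos: [0.5351, 0.1258, 0.0345]
tool_rot: [0.015, 1.0, 0.0, 0.001]
ft_force: [-0.2, 0.2, 6.9]
grip_width: 0.0536
grasp_force: 64.7
```

Call:
apply_moves:
  targets:
    - [[0,0,0.1,0,-1],[0,0,0.2,0,-1],[0,0,0.4,0,-1],[0,0,0.5,0,-1],[0,0,0.3,0,-1],[0,-0.2,0,0,-1],[-0.05,-0.4,0,1,-1],[-0.05,-0.5,0,1.5,-1]]

```text
clock: 10.53
eef_pos: [0.5296, 0.0815, 0.0927]
tool_rot: [-0.009, 1.0, -0.0, -0.0]
ft_force: [0.9, -0.5, -1.6]
grip_width: 0.0539
grasp_force: 64.0
```

Call:
apply_moves:
  targets:
    - [[-0.05,-0.6,0,1.5,-1],[-0.05,-0.6,0,1.1,-1],[-0.035,-0.5,0,1,-1],[0,-0.3,0,0,-1],[0,-0.21,0,0,-1],[0,0,0,0,-1],[0,0,0,0,-1],[0,0,0,0,-1]]

```text
clock: 11.2
eef_pos: [0.5247, -0.0061, 0.093]
tool_rot: [-0.039, 0.999, 0.0, -0.0]
ft_force: [0.2, -0.7, -0.9]
grip_width: 0.0537
grasp_force: 63.9
```

```bash
python3 - <<'E'
from plane import *
o=get_obs();print(o['clock'],o['eef_pos'],yaw(o),o['ft_force'])
p,d=snap('wrist','w7');P=wcloud(o,d);print(plane(P,o,.015))
R,M,r=topfit(P,np.r_[o['eef_pos'][:2],0],.09,.125);print(r)
q,e=snap('scene','s7')
cv2.imwrite('pics/m7.png',np.hstack([cv2.resize(p,(400,300)),cv2.resize(q[180:270,220:340],(400,300),interpolation=cv2.INTER_CUBIC)]))
E
```

```text
11.2 [ 0.52468125 -0.00606129  0.09295786] 4.479753428289639 [ 0.21322675 -0.70061938 -0.85464291]
(array([0.1215061 , 0.01095044]), array([ 0.50050803, -0.00755539,  0.09775093]), np.float64(0.09774796729730122), 17719)
((-10.50069808959961, -0.43462371826171875), (94.6804428100586, 105.43910217285156), 61.583099365234375)
```

View pics/m7.png

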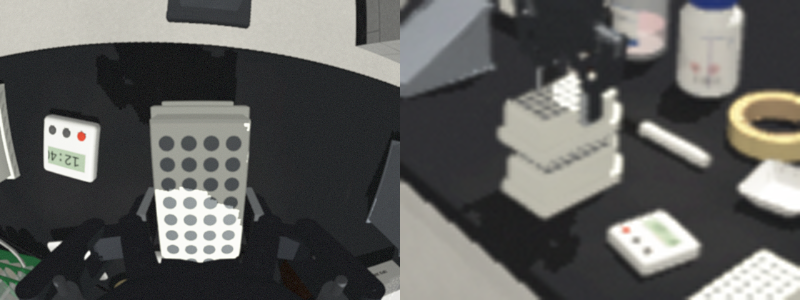

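```bash
python3 - <<'E'
from plane import *
o=get_obs();d=np.load('pics/w7.npy');P=wcloud(o,d).reshape(-1,3)
a=np.radians(4.45);c=np.array([.524,-.0068])
q=P[:,:2]-c;x=q[:,0]*np.cos(a)+q[:,1]*np.sin(a);y=-q[:,0]*np.sin(a)+q[:,1]*np.cos(a);z=P[:,2]
for lo,hi in((.095,.102),(.06,.073),(.03,.045),(.004,.014)):
    m=(z>lo)&(z<hi)&(x<0)&(x>-.075)&(abs(y)<.04)
    if m.sum()<10: print(lo,m.sum());continue
    n=m&(abs(y)<.02);l=m&(x>-.05)&(x<-.02)
    print(lo,m.sum(),'minx',np.percentile(x[n],[0.5,2]).round(4) if n.any() else 0,'y',np.percentile(y[l],[.5,99.5]).round(4) if l.any() else 0)
E
```

```text
0.095 17366 minx [-0.0542 -0.0536] y [-0.0252  0.0275]
0.06 1736 minx [-0.0596 -0.0595] y 0
0.03 0
0.004 580 minx [-0.0584 -0.0583] y 0
```

Call:
apply_moves:
  targets:
    - [[0.028,-0.02,-0.1,0,-1],[0,0,-0.1,0,-1],[0,0,-0.1,0,-1],[0,0,-0.06,0,-1],[0,0,0,0,-1],[0,0,0,0,-1]]

```text
clock: 11.8
eef_pos: [0.5254, -0.0075, 0.0783]
tool_rot: [-0.039, 0.999, 0.0, -0.0]
ft_force: [-0.4, -0.1, -1.6]
grip_width: 0.0533
grasp_force: 63.9
```

Call:
apply_moves:
  targets:
    - [[0,0,-0.05,0,-1],[0,0,-0.05,0,-1],[0,0,-0.03,0,-1],[0,0,0,0,-1],[0,0,0,0,-1]]

```text
clock: 12.22
eef_pos: [0.5256, -0.0076, 0.0734]
tool_rot: [-0.039, 0.999, 0.0, -0.0]
ft_force: [-1.0, -0.3, -1.2]
grip_width: 0.0536
grasp_force: 63.9
```

No contact force so far, and it has begun to pass the rim. I'll carry on.

Call:
apply_moves:
  targets:
    - [[0,0,-0.04,0,-1],[0,0,-0.04,0,-1],[0,0,-0.03,0,-1],[0,0,0,0,-1],[0,0,0,0,-1]]

```text
clock: 12.63
eef_pos: [0.5256, -0.0076, 0.069]
tool_rot: [-0.039, 0.999, -0.0, -0.0]
ft_force: [-0.8, 0.2, -2.1]
grip_width: 0.0536
grasp_force: 63.9
```

Call:
apply_moves:
  targets:
    - [[0,0,-0.03,0,-1],[0,0,-0.03,0,-1],[0,0,-0.02,0,-1],[0,0,0,0,-1],[0,0,0,0,-1]]

```text
clock: 13.05
eef_pos: [0.5256, -0.0076, 0.0658]
tool_rot: [-0.039, 0.999, -0.0, -0.0]
ft_force: [0.5, -0.9, -2.4]
grip_width: 0.0533
grasp_force: 63.9
```

Call:
apply_moves:
  targets:
    - [[0,0,-0.02,0,-1],[0,0,-0.02,0,-1],[0,0,0,0,-1],[0,0,0,0,-1]]

```text
clock: 13.38
eef_pos: [0.5258, -0.0076, 0.0654]
tool_rot: [-0.039, 0.999, 0.0, 0.0]
ft_force: [-2.6, -1.1, 5.9]
grip_width: 0.0532
grasp_force: 64.8
```

Contact comes at the expected seat height (TCP 0.0655), so I'll let go and lift off.

Call:
apply_moves:
  targets:
    - [[0,0,0.02,0,-0.2],[0,0,0,0,0.3],[0,0,0,0,0.7],[0,0,0,0,1],[0,0,0,0,1],[0,0,0,0,1],[0,0,0.2,0,1],[0,0,0.5,0,1]]

```text
clock: 14.05
eef_pos: [0.5234, -0.0076, 0.0911]
tool_rot: [-0.039, 0.999, 0.0, -0.003]
ft_force: [0.3, -0.1, 0.4]
grip_width: 0.0853
grasp_force: 0.0
```

Call:
apply_moves:
  targets:
    - [[0,0,0.7,0,1],[-0.3,0,0.8,0,1],[-0.3,0,0.8,0,1],[-0.3,0,0.6,0,1],[0,0,0,0,1],[0,0,0,0,1],[0,0,0,0,1]]

```text
clock: 14.63
eef_pos: [0.4897, -0.0076, 0.2091]
tool_rot: [-0.039, 0.999, -0.0, 0.0]
ft_force: [0.1, -0.1, -0.6]
grip_width: 0.0855
grasp_force: 0.0
```

```bash
python3 - <<'E'
from plane import *
o=get_obs();print(o['clock'],o['eef_pos'],yaw(o),o['ft_force'])
p,d=snap('wrist','w8');P=wcloud(o,d)
c=np.array([.524,-.007,0])
R,M,r=topfit(P,c,.06,.085);M=M[(abs(M[:,2]-np.median(M[:,2]))<.004)]
print(r,np.median(M[:,2]),len(M),'tilt',np.degrees(np.linalg.lstsq(np.c_[M[:,:2],np.ones(len(M))],M[:,2],rcond=None)[0][:2]))
q,e=snap('scene','s8')
cv2.imwrite('pics/m8.png',np.hstack([cv2.resize(p,(400,300)),cv2.resize(q[180:270,220:340],(400,300),interpolation=cv2.INTER_CUBIC)]))
E
```

```text
14.6333 [ 0.4896844  -0.00759732  0.20912135] 4.4409823599090315 [ 0.13188849 -0.05397757 -0.63705393]
((0.4233589172363281, -0.4894828796386719), (108.12352752685547, 55.3401985168457), 4.6997551918029785) 0.07016556122977874 6644 tilt [0.22752001 0.0097827 ]
```

View pics/m8.png

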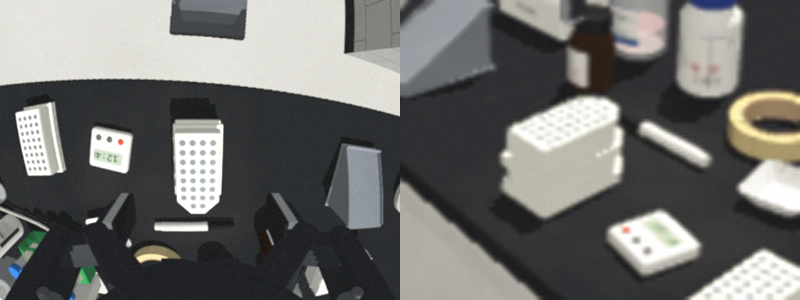

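The stack is seated: its top is at 70.2 mm (71 expected with a usual -0.8 mm bias), level to 0.2°, cut corners over cut corners. The gripper is clear.

```bash
python3 -c "from workcell import order;print(order.job_done())"
```

```text
the job is handed in; nothing more can be done
None
```

The white plate from the sloping stand is stacked level and fully seated on the cut-cornered plate, cut corners over cut corners. I set it down briefly on the bare worktop to level it. It is released, nothing else was moved that I could see, and the job was handed in at about 15 s.

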